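Back off the strap winch one notch

ROBOT

A 6-joint arm with a two-finger parallel gripper is mounted at the origin on the work surface. World frame = base frame: x ahead of the robot, y to its left, z up, the work surface at z = 0. Lengths are in m, angles in rad, forces in N, time in s.
With the tool pointing down it reaches from about 0.425 to 0.95 m from the base axis. Payload 3.5 kg.
Tool frame: the origin (TCP) lies midway between the tips of the shut fingers; the grasp point (between the pads) lies 19 mm behind it; z points along the fingers, y is the line along which they close (so a half turn about z gives the same grasp; the last joint's range is limited). The gripper opens to 85 mm and grips with 20 to 120 N. Pads are 22 mm wide; open, the fingers measure 114 mm over their backs; the gripper's body (76 mm by 85 mm) begins 54 mm behind the grasp point. The pads swing forward as they close: fully open they stand 13 mm farther back than shut.
Start: joints at [1.16, 0.286, 1.577, -0, 1.279, -0.15], TCP at [0.174, 0.652, 0.231] pointing down, gripper open.
Joint ranges: [-2.77, 2.77], [-0.9, 2.22], [0.21, 2.48], [-1.53, 4.67], [0.24, 2.81], [-2.84, 2.84]. Speed limits (rad/s): [2.79, 2.79, 3.14, 3.14, 3.14, 3.14].

INTERFACE

Orientations are given as a unit quaternion [x, y, z, w].
In Python, from plant import ctrl, cams, order gives the robot as it stands.
- The arm moves only by the tool move_arm, never from a script. Its argument "plan" is one flat list of numbers, 7 for each row, row after row: the shift along the world's x, y, z in mm, then the turn, a rotation vector about the world's x, y, z in degrees, then the finger opening in mm, from 0 to 85.4. A call has 1 to 12 rows; each row shifts and turns the commanded pose from where the row before left it; what a row does not reach is not made up. A row lasts 1/10 s, in which the tool goes at most 50 mm and 8.59 degrees, less where a joint would pass 70% of its speed; a pose out of reach is approached as far as the arm can. A call is refused whole if a number of a shift passes 50 or a number of a turn 8.59, either way. A call with a gripper value outside its range is refused whole. The fingers move at their own pace and stop on an object; "newtons" is the grip in N (left out, the last holds). Time passes only in rows, so rows that do not move let the fingers close. It gives the time, the measured TCP pose, the force, the opening and the grip force at its end, in the units of the state.
- ctrl.get_state(): the state, without advancing time (a new reading comes with each control period).
- cams.read_camera(name): name is "scene" or "top"; returns a dict with "color" (480x640x3 uint8, red, green, blue), "fov_y" (degrees; the focal length in pixels is half the picture's height over the tangent of half this angle, whatever the lens; pixels are square), "cx", "cy" (the principal point, pixels), "origin" and "orientation" of the camera in the world. Camera axes: x right, y up, looking along -z (the intrinsics and any distortion apply to the point x, -y, -z); pixel columns grow to the right and rows downward; lengths in m; the calibration is good to about 2 mm. A picture is of the moment at which its call begins. There is no depth.
- order.sign_off(): hands the job in; it is judged then, once.
The state is a dict: "time": time; "qpos": joint angles; "dq": joint speeds; "joint_efforts": joint torques, N m; "eef_pos": TCP position; "tcp_rot": TCP orientation; "contact_force": force on the tool from outside, world axes, zero at the start; "wrist_torque": the same for the moment, N m; "opening": opening from 0.0 (shut) to 1.0 (fully open); "finger_force": force on a finger pad.
Only numpy, scipy, OpenCV 4.12 (cv2) and the standard library are available. Lean on these libraries where they do the work, as an engineer would, in place of code of your own. Each camera call takes 0.05 s, during which the arm holds its last target. There are 200 camera calls.

TASK

The drum of the strap winch stands one notch too far round for a strap to be fed straight through its slot: with a fingertip lift the pawl by its lug, out of the ratchet wheel, until it lies back by itself, push the wheel backward one notch (its top moves towards the pawl's hinge), then tip the pawl forward again so that it drops fully into the next gap between the teeth. Only push with the outside of the fingers, lightly and never against the dropped pawl; grip and lift nothing, and leave the other things on the bench where they are.

Things in the scene. Friction and masses are not known exactly. Their poses are not given: they have to be found in the camera images.
- winch: Strap winch fixed to the bench. Origin: bench level below its shaft. x: across the shaft, from the robot's side to the side with the pawl's hinge; y: along the shaft; z up. Foot plate 220 x 230 x 10 mm; grey frame plates at y +35 and -85 mm, 119 mm high, an ear at y +35 up to 158 mm at x 98; split drum between. Ratchet wheel and pawl stand outside, in the plane y = +55 mm, free from above.
- wheel_hub (a point): Centre of the ratchet wheel, on the shaft, 88 mm up, y = +55 mm of the winch. Steel wheel, 120 mm over the tooth tips, 87 mm over the roots, 10 mm thick; nine teeth, 40 deg apart, 9.5 mm wide at the tip, gaps 30 mm wide at the rim. Steep tooth faces look the backward way; push on the sloping backs (27 deg off the radius), towards winch +x at the wheel's top.
- tooth_tip (a point): Turns with the wheel: tip edge, at the sloping back, of the tooth next to the one the pawl holds (on the side away from the hinge), the handiest to push; 60 mm from the hub, mid-thickness. At wheel joint 0 it is 32 deg from the wheel's top on the side away from the hinge; one notch back it is 8 deg past the top.
- wheel (a joint): Turn of wheel and drum, rad; grows backward (top towards the hinge, winch +x). At 0.03 a tooth bears on the dropped pawl and can turn back no further; 0.27 free play below that. Starts in -0.2 to 0. One notch is 0.698: the pawl drops into the next gap at 0.43 to 0.70 (best 0.57; drum slot level at 0.6). Stiff (0.16 N m, 3 N at a tooth): stays where left. No end stops.
- pawl (a joint): Tilt of the pawl, rad: 0 fully dropped between teeth; grows as it is lifted and swung back (its top moves towards winch +x); clear of the teeth above 0.3; 1.45 laid back on its stop pin. About 160 g, no spring: it falls back on its stop from above 1.05 and forward into the wheel from below 0.85 (onto a tooth tip if no gap is below).
- pawl_hinge (a point): The pawl's hinge pin, parallel to the shaft: 74 mm in winch x from the shaft, 126 mm above the bench, in the wheel's plane. The pawl is a hooked steel arm, 12 mm thick along y, reaching 60 mm from the hinge to its nose near the wheel's top.
- lug_tip (a point): Top end, middle, of the pawl's finger lug: a steel tab 30 mm wide along the shaft, 8 mm thick (12 at its foot), 30 mm long, turning with the pawl 74 mm from the hinge. Dropped: upright, 46 mm in winch -x from the hinge, 184 mm above the bench. Laid back: 52 mm in +x from the hinge, 179 mm up, its outer end free. Push it in an arc about the hinge; 1 to 2 N moves it.
- winch_bar: Loose steel winch bar, 250 mm long with a black grip, lying on the bench beside the wheel. Leave it.
- wrench: Loose spanner, 190 mm, lying on the bench on the drum's side of the winch. Leave it.
- socket: Loose socket, 29 mm across, 50 mm high, standing on the foot plate on the robot's side. Leave it.
- spare_bolt: Loose hexagon bolt, 55 mm high, standing on its head on the foot plate, hinge side. Leave it.
- bearing: Loose ball bearing, 52 mm across, 15 mm high, flat on the bench behind the winch. Leave it.
- spray_can: Loose spray can, 56 mm across, 150 mm high, on the bench beyond the drum's end. Leave it.
- parts_tray: Loose open steel tray, 110 x 85 x 28 mm, beyond the winch bar. Leave it.
- mug: Loose white mug, 76 mm across, 88 mm high, beyond the spanner. Leave it.

How it is judged:
By the outcome, as a careful person would: the job done as asked, in the order asked, and still so for the second after the job is handed in, with the robot touching nothing.
It also fails if it takes over 58 s, if anything falls off the work surface, if the arm or the gripper's body presses on something with over 40 N, if the wrist force passes 120 N, or if a joint passes its speed limit or range.

## Working session

There is one attempt and no reset: what is moved stays moved. The work goes in short steps, Python scripts to look and compute and a tool call to move; the robot and the scene stay as the last step left them, time stands still between calls to the robot, and variables do not carry over. Pictures are saved under pics/ and viewed, at most 13 in all, crops included, and the job is handed in when it is done.

Besides the shell and the picture viewer there is one more tool, called after ">>>" by a JSON object that holds its "api" and its "payload", one argument or row to a line. move_arm: Moves the arm, as the interface text tells. Its arguments: {"type":"object","properties":{"plan":{"type":"array","items":{"type":"number"}},"newtons":{"type":"number"}},"required":["plan"]}

```bash
mkdir -p pics; python3 - <<'E'
from plant import ctrl,cams,order
import cv2
for n in("scene","top"):
    r=cams.read_camera(n); cv2.imwrite(f"pics/{n}0.png",r["color"][:,:,::-1]); print(n,{k:v for k,v in r.items() if k!="color"})
print(ctrl.get_state())
E
ls
```

```text
scene {'fov_y': 56.42743374045584, 'cx': 326.21371471066686, 'cy': 237.83972972171782, 'origin': array([1.06281298, 0.46410975, 0.57454176]), 'orientation': array([0.20136974, 0.42083092, 0.79097052, 0.39587524])}
top {'fov_y': 49.32636913912982, 'cx': 322.65389105400715, 'cy': 233.92279523132578, 'origin': array([0.45588282, 0.04465466, 1.16280331]), 'orientation': array([-0.02733346,  0.02930173,  0.70916934, -0.70389853])}
{'time': 0.1, 'qpos': array([ 1.16002464e+00,  2.87133278e-01,  1.57805539e+00, -8.37161294e-06,
        1.27861117e+00, -1.49986574e-01]), 'dq': array([ 0.00042604, -0.00182244, -0.0015444 , -0.00197749, -0.00083888,
        0.00088897]), 'joint_efforts': array([ 3.29925815e-04, -4.07294583e+01, -2.93700224e+01, -1.50002479e-04,
        3.39299026e-03, -1.00856646e-06]), 'eef_pos': array([0.1737608 , 0.65162312, 0.23003461]), 'tcp_rot': array([ 1.30022099e-01,  9.91510482e-01, -1.06160486e-03, -3.01534987e-04]), 'contact_force': array([-0.08889743, -0.09517454, -0.82718127]), 'wrist_torque': array([ 0.0163804 ,  0.02198874, -0.00286915]), 'finger_force': 0.0, 'opening': 1.0042690886509928}
pics
```

View pics/scene0.png

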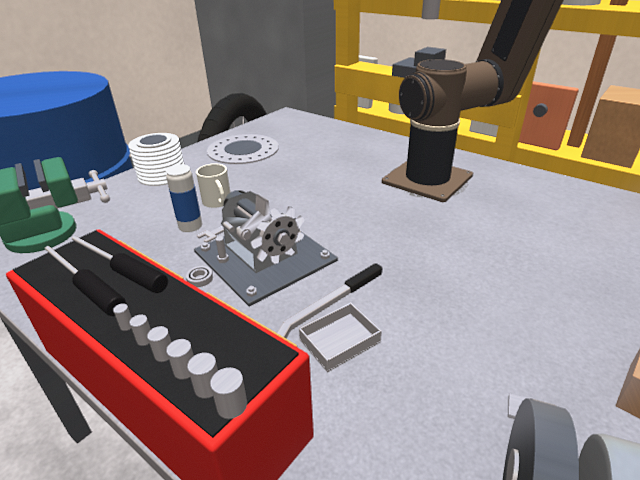

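View pics/top0.png

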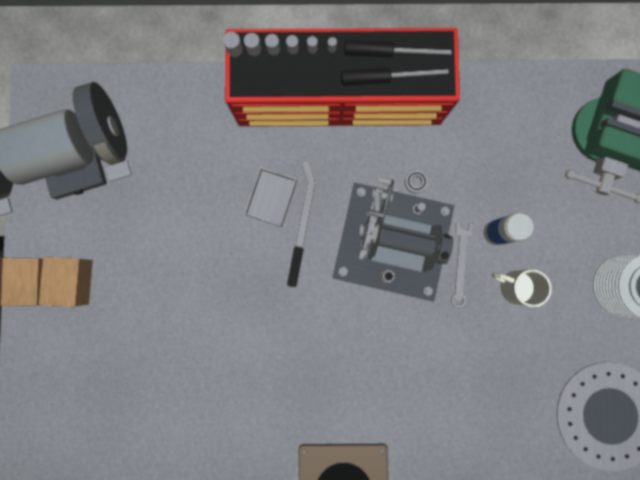

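```bash
cat > h.py <<'E'
import numpy as np, cv2
from scipy.spatial.transform import Rotation as R
def K(r):
    f=240/np.tan(np.radians(r["fov_y"])/2); return f
def ray(r,u,v):
    d=np.array([(u-r["cx"])/K(r),-(v-r["cy"])/K(r),-1]); return r["origin"],R.from_quat(r["orientation"]).apply(d)
def onz(r,u,v,z):
    o,d=ray(r,u,v); return o+d*(z-o[2])/d[2]
def proj(r,p):
    c=R.from_quat(r["orientation"]).inv().apply(np.atleast_2d(p)-r["origin"]); return np.c_[r["cx"]-K(r)*c[:,0]/c[:,2], r["cy"]+K(r)*c[:,1]/c[:,2]]
def crop(r,x0,y0,w,h,s,name):
    c=r["color"][y0:y0+h,x0:x0+w,::-1]; cv2.imwrite(name,cv2.resize(c,None,fx=s,fy=s,interpolation=cv2.INTER_CUBIC))
E
python3 - <<'E'
from plant import cams
from h import *
t=cams.read_camera("top"); s=cams.read_camera("scene")
crop(t,320,165,160,150,4,"pics/t1.png"); crop(s,180,175,170,130,4.5,"pics/s1.png")
im=t["color"]; print([im[v,u] for u,v in((355,200),(430,205),(360,260),(420,285),(300,330))])
hsv=im.astype(int); 
g=cv2.cvtColor(im,cv2.COLOR_RGB2GRAY); m=((g<105)*255).astype(np.uint8); m[:, :320]=0;m[:,475:]=0;m[:165]=0;m[320:]=0
cs,_=cv2.findContours(m,0,2); c=max(cs,key=cv2.contourArea); h=cv2.convexHull(c)
b=cv2.boxPoints(cv2.minAreaRect(h)); print(b, cv2.contourArea(h))
ap=cv2.approxPolyDP(h,8,True)[:,0]; print(ap)
w=np.array([onz(t,*p,.01)for p in b]); print(w, np.linalg.norm(np.roll(w,-1,0)-w,axis=1), w.mean(0))
E
```

```text
[array([79, 85, 91], dtype=uint8), array([79, 86, 92], dtype=uint8), array([87, 93, 99], dtype=uint8), array([79, 85, 91], dtype=uint8), array([137, 140, 145], dtype=uint8)]
[[331.86517 277.5843 ]
 [356.3371  171.53934]
 [463.40454 196.2472 ]
 [438.93262 302.29214]] 10951.0
[[354 183]
 [393 180]
 [453 206]
 [433 300]
 [333 277]]
[[ 0.45200245  0.02157459  0.01      ]
 [ 0.68770856 -0.03522538  0.01      ]
 [ 0.63029196 -0.2729939   0.01      ]
 [ 0.39628546 -0.21251587  0.01      ]] [0.2424533  0.24460282 0.24169534 0.24062985] [ 0.54157211 -0.12479014  0.01      ]
```

View pics/t1.png

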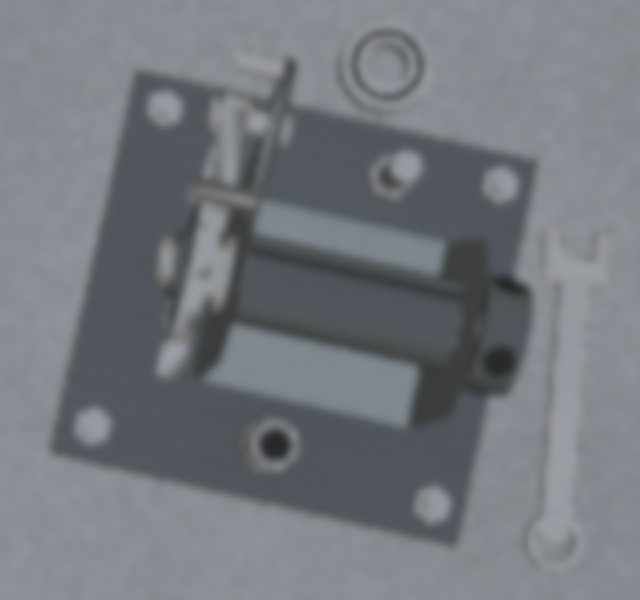

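View pics/s1.png

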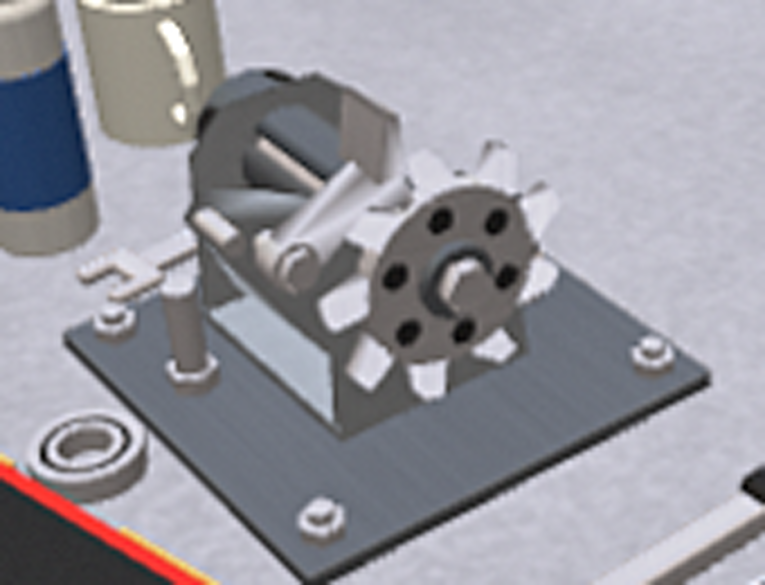

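```bash
python3 - <<'E'
from plant import cams
from h import *
t=cams.read_camera("top"); s=cams.read_camera("scene")
T=np.array([[137,70],[538,160],[457,547],[50,453]])/4+[320,165]
w=np.array([onz(t,*p,.01)for p in T]); print(w,np.linalg.norm(np.roll(w,-1,0)-w,axis=1),w.mean(0))
S=np.array([[712,378],[312,582],[65,340]])/4.5+[180,175]
ws=np.array([onz(s,*p,.01)for p in S]); print("scene BL,TL,TR",ws)
ex=((w[0]-w[3])+(w[1]-w[2]))/2; ey=((w[0]-w[1])+(w[3]-w[2]))/2
a=np.arctan2(ex[1],ex[0]); b=np.arctan2(ey[1],ey[0])-np.pi/2
a=(a+b)/2; print(np.degrees([a,b]))
X=np.array([np.cos(a),np.sin(a),0]);Y=np.array([-X[1],X[0],0])
l=onz(t,375.5,213.3,.184); print("lug",l)
O=l-28e-3*X-55e-3*Y; O[2]=0; print("origin by lug",O, "plate centre in winch",[(w.mean(0)-O)@X,(w.mean(0)-O)@Y])
Z=np.array([0,0,1])
P=lambda x,y,z:O+x*X+y*Y+z*Z
for n,p in dict(hub=P(0,.055,.088),hubend=P(0,.06,.088),hinge=P(.074,.061,.126),lug=P(.028,.055,.184),lugL=P(.028,.070,.184),lugR=P(.028,.04,.184),ear=P(.098,.035,.158)).items():
    a1=proj(t,p)[0];a2=proj(s,p)[0]; print(n,p.round(3),(a1-[320,165])*4,(a2-[180,175])*4.5)
for q in (-.2,0):
  th=np.radians(-32)+q
  for k in range(-1,3):
    p=P(.06*np.sin(th+k*.698),.06,.088+.06*np.cos(th+k*.698)); print(q,k,((proj(s,p)[0]-[180,175])*4.5).round(),((proj(t,p)[0]-[320,165])*4).round())
E
```

```text
[[ 0.66297796 -0.03025426  0.01      ]
 [ 0.61079578 -0.25260573  0.01      ]
 [ 0.39754342 -0.20228087  0.01      ]
 [ 0.45053394  0.0201924   0.01      ]] [0.22839255 0.21910993 0.22869707 0.21835139] [ 0.53046277 -0.11623711  0.01      ]
scene BL,TL,TR [[ 0.45877383  0.02564328  0.01      ]
 [ 0.66729686 -0.02525702  0.01      ]
 [ 0.6176193  -0.24295195  0.01      ]]
[-13.31025185 -13.3025111 ]
lug [ 0.57272558 -0.05828417  0.184     ]
origin by lug [ 0.53281542 -0.10536047  0.        ] plate centre in winch [np.float64(0.00021461672834546997), np.float64(-0.011126102526935569)]
hub [ 0.545 -0.052  0.088] [191.12613577 267.96643935] [449.98878708 268.23356986]
hubend [ 0.547 -0.047  0.088] [181.66773765 265.81269817] [456.56711795 273.1387501 ]
hinge [ 0.619 -0.063  0.126] [218.08229821 115.38729024] [299.60067628 263.2252358 ]
lug [ 0.573 -0.058  0.184] [222.  193.2] [374.58946277  94.54438496]
lugL [ 0.576 -0.044  0.184] [190.93028522 186.14441919] [395.27542957 108.54411439]
lugR [ 0.569 -0.073  0.184] [253.08431001 200.25889522] [354.39346322  80.87625274]
ear [ 0.636 -0.094  0.158] [287.58979254  69.24528319] [203.54812167 190.23827201]
-0.2 -1 [566. 212.] [158. 378.]
-0.2 0 [528. 154.] [171. 340.]
-0.2 1 [454. 151.] [190. 263.]
-0.2 2 [376. 208.] [205. 187.]
0 -1 [560. 191.] [160. 372.]
0 0 [510. 147.] [176. 320.]
0 1 [430. 162.] [196. 239.]
0 2 [360. 232.] [208. 172.]
```

>>> {"api": "move_arm", "payload": {
  "plan": [0,0,40,0,0,1.7,0,22,-44,30,0,0,0,0,22,-44,0,0,0,0,0,23,-44,0,0,0,0,0,23,-44,0,0,0,0,0,23,-44,0,0,0,0,0,23,-44,0,0,0,0,0,23,-44,0,0,0,0,0,23,-44,0,0,0,0,0,23,-44,0,0,0,0,0,23,-44,0,0,0,0,0,23,-44,0,0,0,0,0]
}}

```text
time: 1.5
eef_pos: [0.4225, 0.1721, 0.2977]
tcp_rot: [0.115, 0.993, 0.0, 0.001]
contact_force: [0.3, 0.4, 0.3]
opening: 0.001
finger_force: 0.0
```

>>> {"api": "move_arm", "payload": {
  "plan": [23,-44,0,0,0,0,0,23,-44,0,0,0,0,0,23,-44,0,0,0,0,0,23,-44,0,0,0,0,0,20,-40,0,0,0,0,0,0,0,0,0,0,0,0,0,0,0,0,0,0,0]
}}

```text
time: 2.2
eef_pos: [0.5341, -0.0428, 0.297]
tcp_rot: [0.116, 0.993, 0.0, -0.001]
contact_force: [0.4, 0.0, 0.5]
opening: 0.002
finger_force: 0.0
```

>>> {"api": "move_arm", "payload": {
  "plan": [-1.4,-5.8,-30,0,0,0,0,0,0,-35,0,0,0,0,0,0,-30,0,0,0,0,0,0,0,0,0,0,0]
}}

```text
time: 2.6
eef_pos: [0.5291, -0.0454, 0.1974]
tcp_rot: [0.114, 0.993, 0.001, -0.005]
contact_force: [-0.3, 0.5, 0.5]
opening: 0.0
finger_force: 0.0
```

```bash
python3 - <<'E'
from plant import cams,ctrl
from h import *
s=cams.read_camera("scene"); t=cams.read_camera("top")
a=cv2.resize(s["color"][155:285,200:320],None,fx=4.5,fy=4.5,interpolation=2)
cv2.imwrite("pics/s2.png",a[:,:,::-1])
st=ctrl.get_state(); p=st["eef_pos"]; print(p,st["contact_force"],(proj(s,p)[0]-[200,155])*4.5)
E
```

```text
[ 0.53242865 -0.04662655  0.20283791] [ 0.8066243   0.32403263 -0.35551465] [370.55364488 112.42885781]
```

View pics/s2.png

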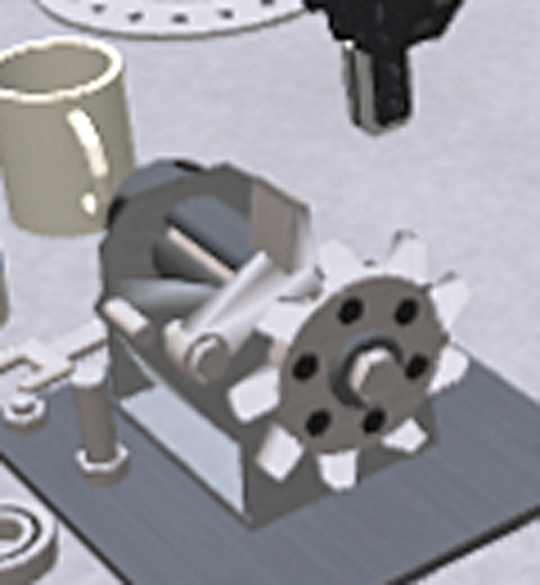

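>>> {"api": "move_arm", "payload": {
  "plan": [0,-2,-15,0,0,0,0,0,0,-15,0,0,0,0,9.7,-2.3,0,0,0,0,0,8,-1.9,0,0,0,0,0,0,0,0,0,0,0,0,0,0,0,0,0,0,0,0,0,0,0,0,0,0]
}}

```text
time: 3.4
eef_pos: [0.5506, -0.0541, 0.1727]
tcp_rot: [0.115, 0.993, -0.0, 0.0]
contact_force: [-0.3, -0.4, -0.4]
opening: -0.002
finger_force: 0.0
```

>>> {"api": "move_arm", "payload": {
  "plan": [2,-0.5,0,0,0,0,0,2,-0.5,0,0,0,0,0,2,-0.5,0,0,0,0,0,0,0,0,0,0,0,0,0,0,0,0,0,0,0]
}}

```text
time: 3.9
eef_pos: [0.5564, -0.0555, 0.1723]
tcp_rot: [0.115, 0.993, 0.0, -0.0]
contact_force: [1.0, 0.1, 0.2]
opening: -0.003
finger_force: 0.0
```

>>> {"api": "move_arm", "payload": {
  "plan": [2,-0.5,0,0,0,0,0,4.9,-1.1,4.7,0,0,0,0,4.9,-1.1,4.3,0,0,0,0,5.7,-1.4,3.7,0,0,0,0,5.7,-1.4,3.2,0,0,0,0,6.3,-1.5,2.5,0,0,0,0,6.3,-1.5,1.9,0,0,0,0,6.5,-1.5,1.2,0,0,0,0,6.5,-1.5,0.5,0,0,0,0,0,0,0,0,0,0,0,0,0,0,0,0,0,0]
}}

```text
time: 5.0
eef_pos: [0.6052, -0.067, 0.194]
tcp_rot: [0.115, 0.993, 0.0, -0.0]
contact_force: [-0.8, -1.0, -0.2]
opening: 0.002
finger_force: 0.2
```

```bash
python3 - <<'E'
from plant import cams,ctrl
from h import *
s=cams.read_camera("scene")
a=cv2.resize(s["color"][155:285,200:320],None,fx=4.5,fy=4.5,interpolation=2)
cv2.imwrite("pics/s3.png",a[:,:,::-1])
st=ctrl.get_state(); p=st["eef_pos"]; print(p,st["contact_force"])
E
```

```text
[ 0.60496514 -0.06694398  0.19390984] [-0.4373366  -0.68444277 -0.60391021]
```

View pics/s3.png

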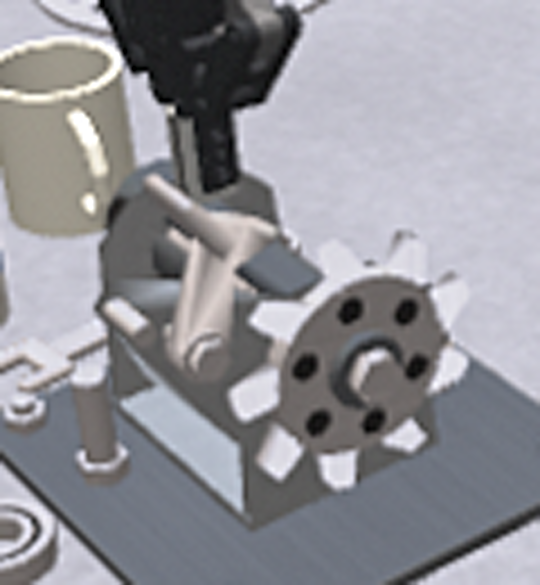

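>>> {"api": "move_arm", "payload": {
  "plan": [6.6,-1.6,-0.2,0,0,0,0,6.6,-1.6,-0.8,0,0,0,0,5,-1.2,-1,0,0,0,0,5,-1.2,-1.4,0,0,0,0,5,-1.2,-1.8,0,0,0,0,3,-0.7,-1.5,0,0,0,0,0,0,0,0,0,0,0,0,0,0,0,0,0,0,-5,1.2,20,0,0,0,0,-15,3.5,5,0,0,0,0,-20,4.6,0,0,0,0,0,0,0,0,0,0,0,0]
}}

```text
time: 6.25
eef_pos: [0.595, -0.0646, 0.213]
tcp_rot: [0.115, 0.993, 0.0, -0.0]
contact_force: [0.0, -0.9, 0.6]
opening: 0.003
finger_force: 0.0
```

```bash
python3 - <<'E'
from plant import cams,ctrl
from h import *
s=cams.read_camera("scene")
a=cv2.resize(s["color"][170:270,200:320],None,fx=6,fy=6,interpolation=2)
cv2.imwrite("pics/s4.png",a[:,:,::-1])
st=ctrl.get_state(); p=st["eef_pos"]; print(p,st["contact_force"])
O=np.array([.5328,-.1054,0]);b=np.radians(-13.3);X=np.array([np.cos(b),np.sin(b),0]);Y=np.array([-X[1],X[0],0])
for q in (-.2,-.1,0):
  for k in (-1,0,1,2):
    th=np.radians(-32)+q+k*.698; P=O+.06*np.sin(th)*X+.06*Y+np.array([0,0,.088+.06*np.cos(th)])
    print(q,k,((proj(s,P)[0]+[1,3.3]-[200,170])*6).round())
E
```

```text
[ 0.5959127  -0.06496001  0.21293705] [ 0.51000503  0.59122568 -0.5194759 ]
-0.2 -1 [640. 332.]
-0.2 0 [590. 256.]
-0.2 1 [491. 251.]
-0.2 2 [388. 326.]
-0.1 -1 [637. 318.]
-0.1 0 [578. 250.]
-0.1 1 [475. 257.]
-0.1 2 [376. 342.]
0 -1 [633. 305.]
0 0 [565. 246.]
0 1 [459. 265.]
0 2 [366. 359.]
```

View pics/s4.png

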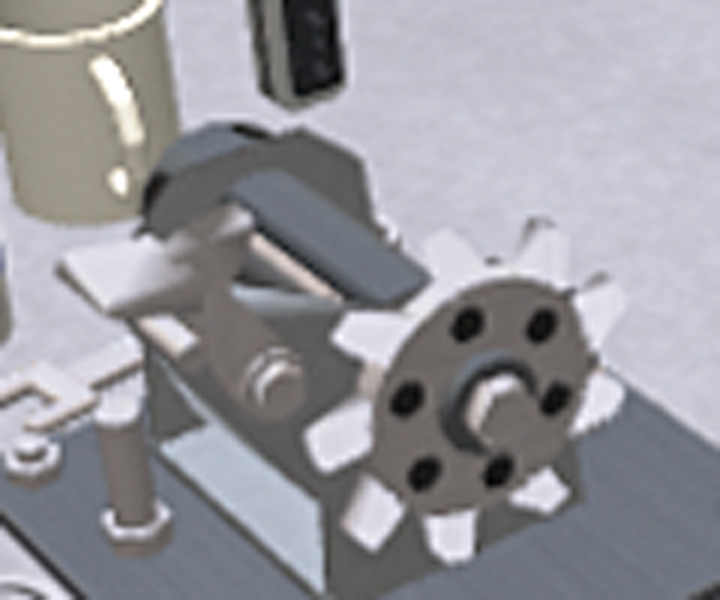

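>>> {"api": "move_arm", "payload": {
  "plan": [-26.4,7.8,0,0,0,0,0,-26.4,7.8,0,0,0,0,0,-26.4,7.8,0,0,0,0,0,-26.4,7.7,0,0,0,0,0,0,0,-20,0,0,0,0,0,0,-25,0,0,0,0,0,0,-25,0,0,0,0,0,0,-15,0,0,0,0,0,0,0,0,0,0,0,0,0,0,0,0,0,0]
}}

```text
time: 7.3
eef_pos: [0.4914, -0.0343, 0.1279]
tcp_rot: [0.115, 0.993, -0.0, 0.0]
contact_force: [0.7, -1.1, 1.0]
opening: 0.002
finger_force: 0.0
```

>>> {"api": "move_arm", "payload": {
  "plan": [3.9,-0.9,0,0,0,0,0,2,-0.5,0,0,0,0,0,2,-0.5,0,0,0,0,0,0,0,0,0,0,0,0,0,0,0,0,0,0,0]
}}

```text
time: 7.8
eef_pos: [0.4989, -0.036, 0.1279]
tcp_rot: [0.115, 0.993, -0.0, 0.0]
contact_force: [-0.2, -0.2, -0.1]
opening: -0.002
finger_force: 0.0
```

>>> {"api": "move_arm", "payload": {
  "plan": [2,-0.5,0,0,0,0,0,2,-0.5,0,0,0,0,0,0,0,0,0,0,0,0]
}}

```text
time: 8.1
eef_pos: [0.5021, -0.0368, 0.1275]
tcp_rot: [0.115, 0.993, 0.0, -0.001]
contact_force: [-3.3, 0.1, 2.0]
opening: 0.0
finger_force: 1.6
```

>>> {"api": "move_arm", "payload": {
  "plan": [2.2,-0.5,1.8,0,0,0,0,2.2,-0.5,1.7,0,0,0,0,2.4,-0.6,1.5,0,0,0,0,2.4,-0.6,1.4,0,0,0,0,2.5,-0.6,1.3,0,0,0,0,2.5,-0.6,1.2,0,0,0,0,2.6,-0.6,1,0,0,0,0,2.6,-0.6,0.9,0,0,0,0,2.7,-0.6,0.7,0,0,0,0,2.7,-0.6,0.6,0,0,0,0,0,0,0,0,0,0,0]
}}

```text
time: 9.2
eef_pos: [0.5285, -0.0431, 0.1402]
tcp_rot: [0.115, 0.993, -0.0, 0.001]
contact_force: [-2.2, 0.3, 2.4]
opening: 0.002
finger_force: 1.4
```

>>> {"api": "move_arm", "payload": {
  "plan": [2.7,-0.6,0.4,0,0,0,0,2.7,-0.6,0.4,0,0,0,0,0,0,0,0,0,0,0,0,0,0,0,0,0,0]
}}

```text
time: 9.6
eef_pos: [0.5336, -0.0443, 0.1409]
tcp_rot: [0.115, 0.993, -0.0, 0.001]
contact_force: [-2.4, 0.0, 2.0]
opening: -0.002
finger_force: 1.3
```

```bash
python3 - <<'E'
from plant import cams,ctrl
from h import *
s=cams.read_camera("scene")
a=cv2.resize(s["color"][170:270,200:320],None,fx=6,fy=6,interpolation=2)
cv2.imwrite("pics/s5.png",a[:,:,::-1])
st=ctrl.get_state(); p=st["eef_pos"]; print(p,st["contact_force"])
O=np.array([.5328,-.1054,0]);b=np.radians(-13.3);X=np.array([np.cos(b),np.sin(b),0]);Y=np.array([-X[1],X[0],0])
d=p-O; x=d@X+.011; z=p[2]-.088; print("corner",x,z,"ang",np.degrees(np.arctan2(x,z)),np.hypot(x,z))
E
```

```text
[ 0.53361361 -0.04427466  0.14090023] [-1.287814   -0.62777937  1.93444982]
corner -0.002270076499598749 0.05290023016730985 ang -2.457192579986218 0.05294891499425073
```

View pics/s5.png

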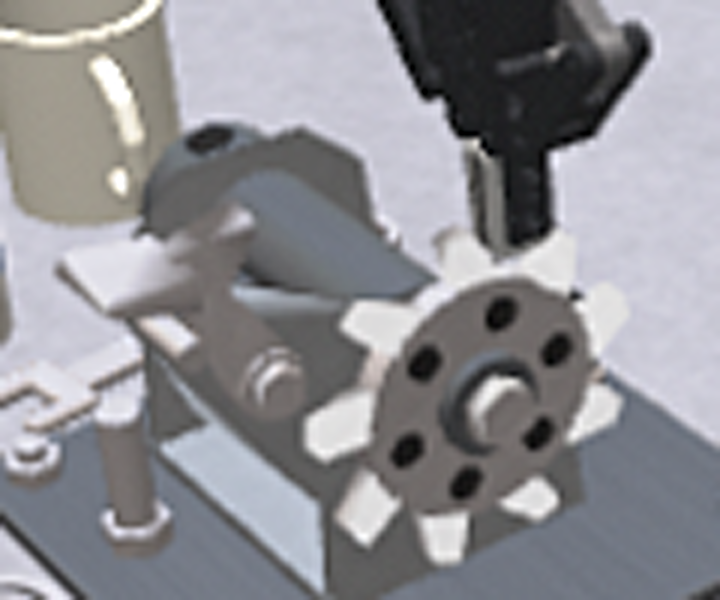

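>>> {"api": "move_arm", "payload": {
  "plan": [-1.5,0.3,0,0,0,0,0,0,0,20,0,0,0,0,0,0,35,0,0,0,0,0,0,35,0,0,0,0,40,-10.7,0,0,0,0,0,40,-10.7,0,0,0,0,0,40,-10.7,0,0,0,0,0,40,-10.7,0,0,0,0,0,0,0,0,0,0,0,0,0,0,0,0,0,0,0]
}}

```text
time: 10.65
eef_pos: [0.6916, -0.0866, 0.2287]
tcp_rot: [0.115, 0.993, 0.0, -0.001]
contact_force: [0.1, 0.6, -0.3]
opening: -0.001
finger_force: 0.0
```

>>> {"api": "move_arm", "payload": {
  "plan": [0,0,-30,0,0,0,0,0,0,-33,0,0,0,0,0,0,0,0,0,0,0,0,0,0,0,0,0,0]
}}

```text
time: 11.05
eef_pos: [0.6905, -0.086, 0.1678]
tcp_rot: [0.115, 0.993, 0.0, -0.0]
contact_force: [-0.2, -0.2, 0.3]
opening: -0.001
finger_force: 0.0
```

```bash
python3 - <<'E'
from plant import cams,ctrl
from h import *
s=cams.read_camera("scene")
a=cv2.resize(s["color"][170:270,200:320],None,fx=6,fy=6,interpolation=2)
cv2.imwrite("pics/s6.png",a[:,:,::-1])
st=ctrl.get_state(); p=st["eef_pos"]; print(p,st["contact_force"])
O=np.array([.5328,-.1054,0]);b=np.radians(-13.3);X=np.array([np.cos(b),np.sin(b),0]);Y=np.array([-X[1],X[0],0])
d=p-O; print(d@X,d@Y)
for q in (.45,.5,.585,.65,.7):
  for k in (0,1):
    th=np.radians(-32)+q+k*.698; P=O+.06*np.sin(th)*X+.06*Y+np.array([0,0,.088+.06*np.cos(th)])
    print(q,k,((proj(s,P)[0]+[1,3.3]-[200,170])*6-[8,9]).round())
E
```

```text
[ 0.6916236  -0.08640227  0.16959801] [-0.29798375  0.89386906 -0.35942786]
0.15019334767519282 0.05502551590107289
0.45 0 [490. 239.]
0.45 1 [386. 310.]
0.5 0 [482. 242.]
0.5 1 [379. 318.]
0.585 0 [469. 247.]
0.585 1 [370. 331.]
0.65 0 [458. 252.]
0.65 1 [363. 342.]
0.7 0 [451. 256.]
0.7 1 [358. 350.]
```

View pics/s6.png

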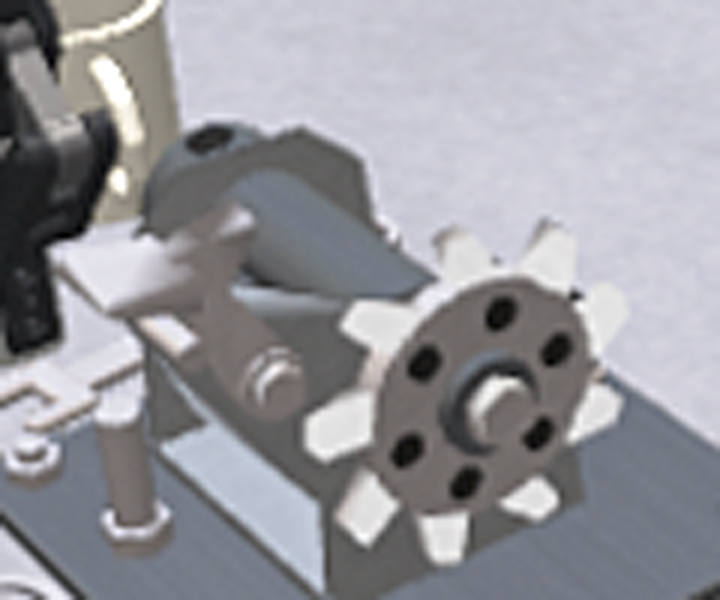

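>>> {"api": "move_arm", "payload": {
  "plan": [-5.8,1.4,0,0,0,0,0,-5.8,1.4,0,0,0,0,0,-3,0.7,2.5,0,0,0,0,-3.1,0.7,2.5,0,0,0,0,-3.4,0.8,2.5,0,0,0,0,-3.5,0.8,2.5,0,0,0,0,-3.7,0.8,2.2,0,0,0,0,-3.7,0.9,2,0,0,0,0,-3.9,0.9,1.7,0,0,0,0,-4,1,1.6,0,0,0,0,0,0,0,0,0,0,0]
}}

```text
time: 12.2
eef_pos: [0.651, -0.0769, 0.1852]
tcp_rot: [0.115, 0.993, 0.0, -0.0]
contact_force: [-0.1, 0.7, 0.0]
opening: -0.002
finger_force: 0.0
```

>>> {"api": "move_arm", "payload": {
  "plan": [-4.1,1,1.2,0,0,0,0,-4.1,1,1,0,0,0,0,-3,0.7,0.6,0,0,0,0,-3,0.7,0.4,0,0,0,0,0,0,0,0,0,0,0,0,0,0,0,0,0,0,0,0,0,0,0,0,0]
}}

```text
time: 12.9
eef_pos: [0.6374, -0.0738, 0.1883]
tcp_rot: [0.115, 0.993, -0.0, 0.0]
contact_force: [0.7, 0.1, -0.1]
opening: 0.002
finger_force: 0.0
```

```bash
python3 - <<'E'
from plant import cams,ctrl
from h import *
s=cams.read_camera("scene")
a=cv2.resize(s["color"][170:270,200:320],None,fx=6,fy=6,interpolation=2)
cv2.imwrite("pics/s7.png",a[:,:,::-1])
st=ctrl.get_state(); p=st["eef_pos"]; print(p,st["contact_force"])
E
```

```text
[ 0.63739054 -0.07376147  0.18822076] [-0.23711186  1.02465084  0.04951202]
```

View pics/s7.png

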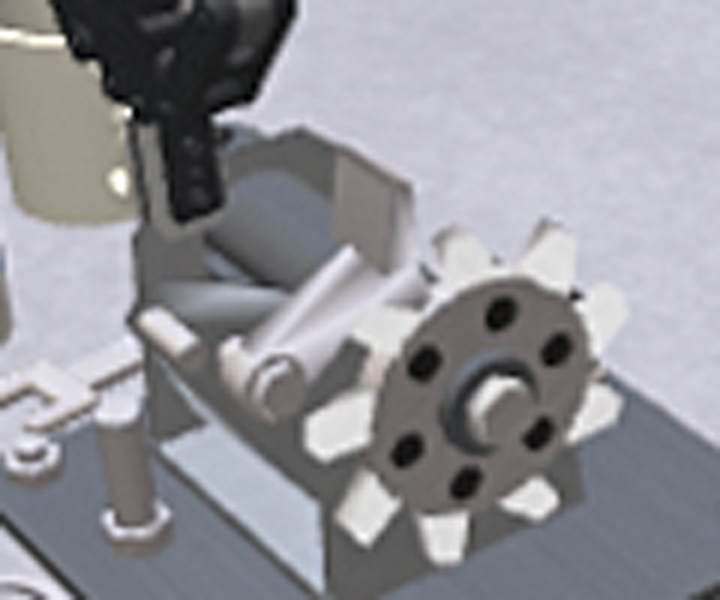

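>>> {"api": "move_arm", "payload": {
  "plan": [5,-1.2,15,0,0,0,0,0,0,40,0,0,0,0,0,0,40,0,0,0,0,0,0,30,0,0,0,0,0,0,0,0,0,0,0,0,0,0,0,0,0,0]
}}

```text
time: 13.55
eef_pos: [0.6429, -0.0751, 0.3151]
tcp_rot: [0.115, 0.993, -0.0, 0.002]
contact_force: [0.6, -0.3, -1.4]
opening: -0.001
finger_force: 0.0
```

```bash
python3 - <<'E'
from plant import cams,ctrl
from h import *
s=cams.read_camera("scene")["color"]; o=cv2.imread("pics/scene0.png")[:,:,::-1]
f=lambda a:cv2.resize(a[185:255,225:305],None,fx=5,fy=5,interpolation=2)
d=f(cv2.absdiff(s,np.ascontiguousarray(o)))
cv2.imwrite("pics/cmp.png",np.vstack([np.hstack([f(o)[:,:,::-1],f(s)[:,:,::-1]])]))
lug=np.abs(s[193:212,253:272].astype(int)-o[193:212,253:272]); print("lug diff mean,max",lug.mean(),lug.max(),ctrl.get_state()["contact_force"])
E
```

```text
lug diff mean,max 3.3776546629732227 31 [-0.32218389 -0.56101733 -0.89778495]
```

View pics/cmp.png

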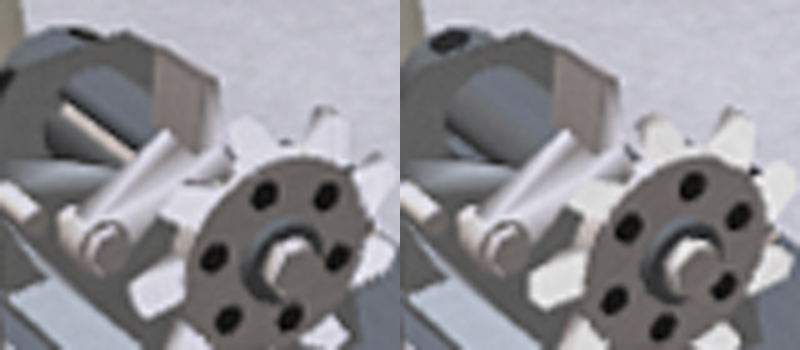

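The side-by-side shows the pawl in the same fully dropped pose as at the start. The wheel and drum are one notch further back, and the finger is clear.

```bash
python3 -c "
from plant import order
print(order.sign_off())"
```

```text
the job is handed in; nothing more can be done
None
```

The wheel is one notch back (about 0.58 rad by my estimate), the pawl is fully dropped into the next gap, and the arm is clear; the job was handed in at about 14 s of robot time.

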